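Stand a slide carrier on edge and set the drying air

TASK

Take the blue slide carrier off the sloping drain rack and stand it upright on its long thin edge, wholly on the yellow strip of the air-drying station, with its glass slides facing the air bar, and let go. Then open the air valve half way, so that its red lever points along the green mark (45 degrees), with the carrier still standing. Leave the slide box, the canister and the dropper bottle where they are.

Things in the scene. Friction and masses are not known exactly. Their poses are not given: they have to be found in the camera images.
- carrier: Slide carrier: rigid blue slab 86 x 127 x 16 mm (its x, y, z), about 160 g, four glass slides on its +z face. Origin: centre of the back (-z) face. At the start it leans on the rack 40 degrees from vertical: +x points down the slope, roughly to the robot's left; +z looks up and left. Grip it across its thickness at mid upper long edge (-x), tool leaning along the slope.
- carrier_mid (a point): Centre of the carrier slab: 43 mm from either long edge, 8 mm from either face. Axes as the carrier's.
- rack: Drain rack, fixed: grey base 130 x 140 x 8 mm, two white sloping rails 14 mm wide, 53 mm either side of the middle, open between, so a finger fits behind the carrier. They reach 71 mm up the carrier. Its lower edge rests on a lip 14 mm high, 30 mm above the table: lift it out up the slope. Origin: centre of the underside; -x is the upper edge's side.
- station: Air-drying station, fixed: grey base plate 180 x 340 x 6 mm (x from -90 to +90, y from -190 to +150 mm), with a yellow strip, a horizontal air bar and a ball valve with a lever. Origin on the table; +x goes from the strip to the air bar, z up.
- strip (a point): Centre of the yellow strip, on the top of the base plate (6 mm above the table), at station (-45, 65) mm. The strip is painted, flat, 40 mm (x) by 150 mm (y); axes as the station's.
- air_bar (a point): Middle of the air bar's blowing length: a horizontal aluminium tube of 24 mm diameter along the station's y, its axis 45 mm above the table (top at 57 mm), 95 mm beyond the strip's centre line in the station's +x.
- valve_axis (a point): On the vertical axis of the valve lever, at the lever's mid height, 103 mm above the table, at station (50, -115) mm. Below the lever is a white dial, 140 mm across, its top 65 mm above the table, with black marks at closed and fully open and a wide green mark half way.
- lever_grip (a point): Grip point on the red lever, 60 mm from its axis, at its mid height (103 mm above the table). The lever is a straight bar 12 mm wide, 24 mm tall (91 to 115 mm above the table), its end 94 mm from the axis.
- air_valve (a joint): Valve lever angle, rad: 0 closed (lever points from its axis to the station's -x), 1.571 fully open (to the station's -y, away from the strip); grows counter-clockwise from above; 0.785 = half open, at the green mark. Stops at both ends, stays where it is left; takes about 0.12 N m (2 N at the grip point).
- slide_box: Bystander: loose red slide box 82 x 60 x 28 mm with a white top, flat on the table beyond the work. Origin: centre of its underside.
- canister: Bystander: loose white round canister, 60 mm across, 150 mm tall. Origin: centre of its underside.
- dropper: Bystander: loose amber dropper bottle with a yellow cap, 40 mm across, 80 mm tall, near the robot. Origin: centre of its underside.

How it is judged:
By the outcome, as a careful person would: the job done as asked, in the order asked, and still so for the second after the job is handed in, with the robot touching nothing.
It also fails if it takes over 64 s, if anything falls off the work surface, if the arm or the gripper's body presses on something with over 40 N, if the wrist force passes 120 N, or if a joint passes its speed limit or range.

ROBOT

A 6-joint arm with a two-finger parallel gripper is mounted at the origin on the work surface. World frame = base frame: x ahead of the robot, y to its left, z up, the work surface at z = 0. Lengths are in mm, angles in rad, forces in N, time in s.
With the tool pointing down it reaches from about 275 to 750 mm from the base axis. Payload 10.2 kg.
Tool frame: the origin (TCP) lies between the finger pads; the fingertips stand 8 mm ahead of it and the grasp point (between the pads) lies 11 mm behind it; z points along the fingers, y is the line along which they close (so a half turn about z gives the same grasp; the last joint's range is limited). The gripper opens to 85 mm and grips with 20 to 120 N. Pads are 22 mm wide; open, the fingers measure 114 mm over their backs; the gripper's body (76 mm by 85 mm) begins 54 mm behind the grasp point. The pads swing forward as they close: fully open they stand 13 mm farther back than shut.
Start: joints at [-1.326, 0.313, 1.498, -0, 1.331, -0.223], TCP at [236.724, -468.608, 239.294] pointing down, gripper open.
Joint ranges: [-2.94, 2.94], [-0.97, 2.17], [0.19, 2.56], [-1.23, 4.37], [0.02, 3.11], [-2.88, 2.88]. Speed limits (rad/s): [2.39, 2.39, 3.01, 3.14, 3.14, 3.14].

INTERFACE

Orientations are given as a unit quaternion [w, x, y, z].
In Python, from rig import * gives the robot as it stands.
- The arm moves only by the shell command python3 -m handwheel 'ROWS' [FORCE]. ROWS is JSON, a list that holds one entry, the list of rows, each a list of 7 numbers: the shift along the world's x, y, z in mm, then the turn, a rotation vector about the world's x, y, z in degrees, then the opening, from -1 (shut) to 1 (fully open). A call has 1 to 8 rows; each row shifts and turns the commanded pose from where the row before left it; what a row does not reach is not made up. A row lasts 1/8 s, in which the tool goes at most 62.5 mm and 10.7 degrees, less where a joint would pass 70% of its speed; a pose out of reach is approached as far as the arm can. A call is refused whole if a number of a shift passes 62.5 or a number of a turn 10.7, either way. A call with a gripper value outside its range is refused whole. The fingers move at their own pace and stop on an object; FORCE is the grip in N (left out, the last holds). Time passes only in rows, so rows that do not move let the fingers close. It gives the time, the measured TCP pose, the force, the opening and the grip force at its end, in the units of the state.
- sense(): the state, without advancing time (a new reading comes with each control period).
- capture(name): name is "scene" or "top" or "wrist"; returns a dict with "image" (420x560x3 uint8, red, green, blue), "fx", "fy", "cx", "cy" (pixels), "rvec" (rotation vector, rad) and "tvec" (3), from world to camera coordinates, as OpenCV has them; the wrist camera has in their place "hand_eye" (4x4, takes a point from camera to tool coordinates, whose origin is the TCP and whose axes are the flange's). Camera axes: x right, y down, z forward; pixel columns grow to the right and rows downward; lengths in mm; the calibration is good to about 2 mm. The wrist camera is an equidistant fisheye: a pixel r from the principal point sees the ray r / f radians off the axis. A picture is of the moment at which its call begins: read the wrist's pose just before it. There is no depth.
- finish_job(): hands the job in; it is judged then, once.
The state is a dict: "time_s": time; "joints": joint angles; "dq": joint speeds; "tau": joint torques, N m; "eef_pos": TCP position; "ee_rot": TCP orientation; "force": force on the tool from outside, world axes, zero at the start; "wrist_torque": the same for the moment, N m; "grip_width": opening from 0.0 (shut) to 1.0 (fully open); "grip_force": force on a finger pad.
Only numpy, scipy, OpenCV 4.12 (cv2) and the standard library are available. Lean on these libraries where they do the work, as an engineer would, in place of code of your own. Each camera call takes 0.05 s, during which the arm holds its last target. There are 200 camera calls.

## Working session

There is one attempt and no reset: what is moved stays moved. The work goes in short steps, Python scripts to look and compute and a shell command to move; the robot and the scene stay as the last step left them, time stands still between calls to the robot, and variables do not carry over. Pictures are saved under pics/ and viewed, at most 13 in all, crops included, and the job is handed in when it is done.

```bash
mkdir -p pics; ls; python3 - <<'E'
from rig import *
import cv2,numpy as np
s=sense();print(s['time_s'],s['eef_pos'],s['ee_rot'],s['grip_width'])
for n in("scene","top"):
    c=capture(n);cv2.imwrite(f"pics/{n}0.png",c["image"][:,:,::-1]);print(n,{k:np.round(v,4).tolist() if not np.isscalar(v) else v for k,v in c.items() if k!="image"})
E
```

```text
pics
0.0 [ 236.67981    -468.34565287  238.73146231] [-6.44143893e-04  9.72768660e-01  2.31777303e-01  6.41683502e-06] 1.0041759852715886
scene {'fx': 419.3190974338051, 'fy': 419.3190974338051, 'cx': 272.935673433363, 'cy': 212.39023740447035, 'rvec': [1.8728, 1.3084, -0.7002], 'tvec': [-196.5983, -254.3798, 1433.7634]}
top {'fx': 436.99475221965974, 'fy': 436.99475221965974, 'cx': 279.3224845023604, 'cy': 210.7908605612599, 'rvec': [2.1735, -2.1165, 0.1288], 'tvec': [20.9501, 581.8969, 914.9105]}
```

View pics/scene0.png

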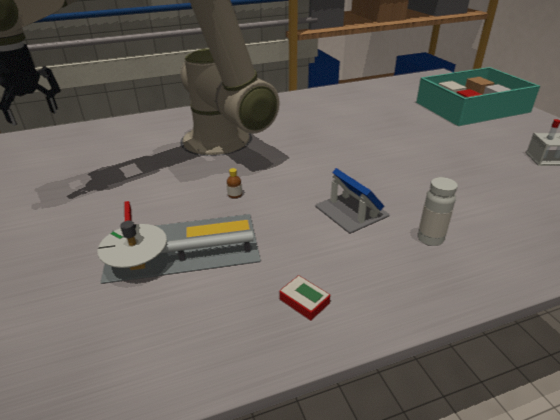

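View pics/top0.png

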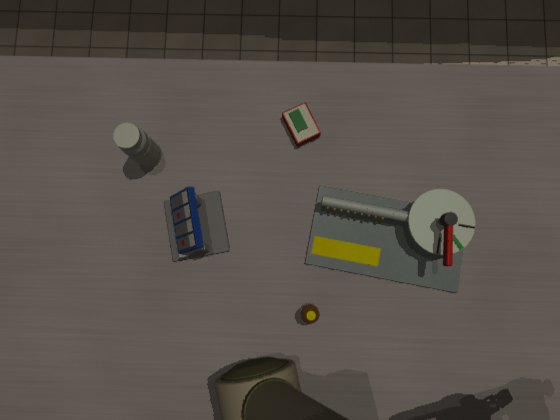

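The scene view shows the carrier at about (357,190) and the station at (180,245). The canister is at (436,212). In the top view the carrier is at (187,222), the strip at (346,251), the lever at (448,245) and the dropper at (310,314).

```bash
cat > h.py <<'E'
import cv2,numpy as np
from rig import *
def KRt(c):
    return np.array([[c["fx"],0,c["cx"]],[0,c["fy"],c["cy"]],[0,0,1]]),cv2.Rodrigues(np.array(c["rvec"],float))[0],np.array(c["tvec"],float).reshape(3)
def onplane(c,px,z):
    K,R,t=KRt(c);px=np.atleast_2d(np.array(px,float))
    d=(np.linalg.inv(K)@np.c_[px,np.ones(len(px))].T).T@R;o=-R.T@t
    return o+d*((z-o[2])/d[:,2])[:,None]
def tri(c1,p1,c2,p2):
    P=[KRt(c)[0]@np.c_[KRt(c)[1],KRt(c)[2]] for c in(c1,c2)]
    X=cv2.triangulatePoints(P[0],P[1],np.array(p1,float).reshape(2,1),np.array(p2,float).reshape(2,1))
    return (X[:3]/X[3]).ravel()
def proj(c,X):
    K,R,t=KRt(c);return cv2.projectPoints(np.atleast_2d(X).astype(float),R,t,K,None)[0].reshape(-1,2)
def mask(c,lo,hi):
    return cv2.inRange(cv2.cvtColor(c["image"],cv2.COLOR_RGB2HSV),lo,hi)
def big(m):
    return max(cv2.findContours(m,0,1)[0],key=cv2.contourArea)
E
python3 - <<'E'
from h import *
np.set_printoptions(precision=1,suppress=True)
t=capture("top");s=capture("scene")
for n,c in(("top",t),("scene",s)):
    y=mask(c,(20,150,90),(35,255,255));k=big(y);r=cv2.minAreaRect(k);b=cv2.approxPolyDP(k,4,True).reshape(-1,2)
    print(n,"strip",cv2.moments(k)['m10']/cv2.moments(k)['m00'],b.tolist());P=onplane(c,cv2.boxPoints(r) if n=="top" else b,6);print(P[:,:2],P.mean(0))
    rd=mask(c,(0,170,60),(6,255,255))|mask(c,(174,170,60),(180,255,255))
    for k in cv2.findContours(rd,0,1)[0]:
        if cv2.contourArea(k)>25: b=cv2.boxPoints(cv2.minAreaRect(k));print("red",b.tolist(),onplane(c,b,115)[:,:2].tolist())
    bl=mask(c,(105,120,30),(130,255,255))
    if n=="scene": bl[:,:325]=0;bl[:150]=0;bl[:,390:]=0
    k=big(bl);print("blue",cv2.approxPolyDP(k,2,True).reshape(-1,2).tolist())
a=cv2.resize(t["image"][178:272,155:240],None,fx=4.6,fy=4.6,interpolation=2)
b=cv2.resize(s["image"][160:235,310:395],None,fx=4.6,fy=4.6,interpolation=2)
o=np.zeros((440,800,3),np.uint8);o[:a.shape[0],:a.shape[1]]=a;o[:b.shape[0],400:400+b.shape[1]]=b
cv2.imwrite("pics/zoom.png",cv2.convertScaleAbs(o,alpha=1.8)[:,:,::-1])
E
```

```text
top strip 345.8268514379377 [[314, 237], [313, 253], [377, 265], [379, 248]]
[[ 491.9  -35.7]
 [ 531.6  -42.5]
 [ 507.7 -191. ]
 [ 468.3 -183.5]] [ 499.9 -113.2    6. ]
red [[447.0, 225.0], [452.0, 225.0], [452.0, 265.0], [447.0, 265.0]] [[550.9810063160862, -299.26224231940364], [551.2397612807022, -309.16200879518397], [472.1544308839123, -307.1653277921866], [471.88759400858766, -297.3852393253363]]
blue [[192, 187], [187, 187], [170, 197], [187, 189], [187, 203], [190, 206], [193, 224], [192, 232], [176, 238], [193, 231], [196, 245], [179, 252], [203, 245]]
scene strip 217.18897386870617 [[248, 225], [243, 220], [188, 227], [187, 236]]
[[ 519.4  -38.9]
 [ 495.3  -44.6]
 [ 474.3 -177.5]
 [ 508.3 -185.9]] [ 499.3 -111.7    6. ]
red [[277.92803955078125, 316.3819274902344], [280.0, 291.0000305175781], [329.40545654296875, 295.0331115722656], [327.33349609375, 320.4150085449219]] [[899.4932044129017, -97.83349127502882], [850.5330905603844, -76.38909889814894], [887.2953997786356, -4.40282346476198], [933.3309196436435, -30.012962266319676]]
red [[125.0, 202.0], [130.0, 202.0], [130.
[... 252 characters left out ...]
2304688, 118.27586364746094], [559.6896362304688, 120.27586364746094], [556.7930297851562, 127.51724243164062]] [[525.0276698106522, 861.2321833289362], [490.12844825533114, 910.4576790031523], [506.1954742148564, 911.4589742475422], [540.2443266360059, 862.674040032463]]
red [[456.7919921875, 90.85601806640625], [477.9119873046875, 87.01602172851562], [479.17596435546875, 93.968017578125], [458.05596923828125, 97.80801391601562]] [[194.10570823969283, 805.5565012776436], [191.21035758558014, 895.9430707499022], [246.85832874596508, 852.7340445727583], [248.7035720471165, 766.3931398877342]]
blue [[333, 172], [350, 189], [359, 195], [365, 194], [379, 209], [383, 206], [367, 188], [336, 168]]
```

View pics/zoom.png

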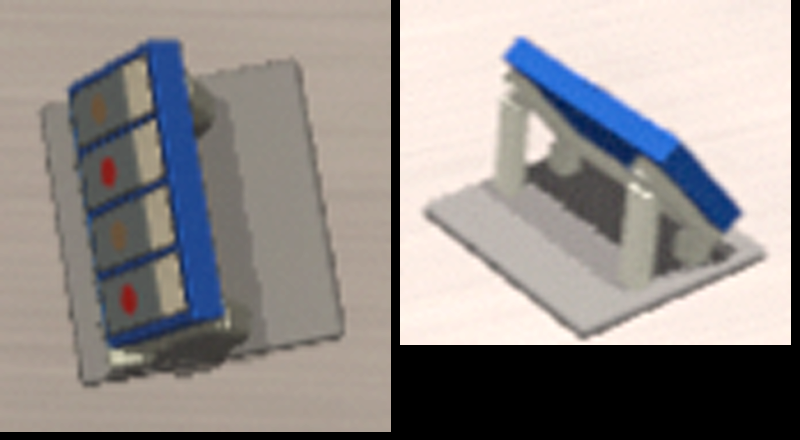

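The zoom shows the blue slab cleanly in both views. Left, the upper-edge band runs from (165,43) to (206,318); right, from (512,48) to (656,147). I'll triangulate its corners.

```bash
python3 - <<'E'
from h import *
np.set_printoptions(precision=1,suppress=True)
t=capture("top");s=capture("scene")
T=dict(ff=(196.3,248),fn=(187.6,187.8),bf=(203.5,246.5),bn=(194.1,187.1))
S=dict(ff=(336.1,168.3),fn=(370.4,189.3),bf=(332.8,172.6),bn=(361.1,195.4))
X={}
for k in T:
    X[k]=tri(t,T[k],s,S[k]);print(k,X[k],proj(t,X[k])-T[k],proj(s,X[k])-S[k])
print("len",np.linalg.norm(X['ff']-X['fn']),np.linalg.norm(X['bf']-X['bn']),"thick",np.linalg.norm(X['ff']-X['bf']),np.linalg.norm(X['fn']-X['bn']))
m=sum(X.values())/4;print("mid",m)
# rack base corners z=8 (top zoom)
z=np.array([(298,62),(343,335),(83,383),(42,105)])/4.6+[155,178]
R=onplane(t,z,8);print(R,R.mean(0))
for a,b in((0,1),(1,2),(3,2),(0,3)):d=R[b]-R[a];print(np.linalg.norm(d),np.degrees(np.arctan2(d[1],d[0])))
g=onplane(t,[(170.2,197.1),(178.9,253)],46);print("lowfront",g)
z=np.array([(425,210),(583,333),(765,252)])/4.6+[310-400/4.6,160];print(onplane(s,z,8))
E
```

```text
ff [493.2 202.9  98.6] [[-0.6 -0.3]] [[-0.6  0.1]]
fn [616.3 227.1 103.3] [[-0.9 -0.5]] [[-1.   0.2]]
bf [497.4 190.9  90.9] [[-1.1 -0.5]] [[-1.   0.2]]
bn [617.5 210.7  93. ] [[1.6 0.8]] [[ 1.7 -0.4]]
len 125.51443382043666 121.72012872789554 thick 14.863129329297553 19.495633555463428
mid [556.1 207.9  96.5]
[[626.2 173.4   8. ]
 [492.4 145.4   8. ]
 [465.8 270.5   8. ]
 [601.5 299.    8. ]] [546.5 222.1   8. ]
136.67793640559708 -168.17604703904834
127.86655752982966 101.9808456636832
138.56947395251578 -168.13719364088155
127.96932794039205 101.1338178715291
lowfront [[604.3 275.4  46. ]
 [483.3 249.3  46. ]]
[[506.  145.9   8. ]
 [636.  175.5   8. ]
 [608.6 299.3   8. ]]
```

```bash
python3 -m handwheel '[[[20,39,0,0,0,10.3,0.2],[20,39,0,0,0,10.3,0.2],[20,39,0,0,0,10.3,0.2],[20,39,0,0,0,10.3,0.2],[20,39,0,0,0,10.3,0.2],[20,39,0,0,0,10.3,0.2],[20,39,0,0,0,10.3,0.2],[20,39,0,0,0,10.3,0.2]]]'
python3 -m handwheel '[[[20,39,0,0,0,10.3,0.2],[20,39,0,0,0,10.3,0.2],[20,39,0,0,0,10.3,0.2],[20,39,0,0,0,10.3,0.2],[20,39,0,0,0,10.3,0.2],[20,39,0,0,0,10.3,0.2],[20,39,0,0,0,10.3,0.2],[20,39,0,0,0,10.3,0.2]]]'
python3 -m handwheel '[[[0,0,-15,9.8,2,0,0.2],[0,0,-15,9.8,2,0,0.2],[0,0,-15,9.8,2,0,0.2],[0,0,-15,9.8,2,0,0.2],[0,0,0,0,0,0,0.2]]]'
python3 - <<'E'
from h import *
from scipy.spatial.transform import Rotation as R
s=sense();q=s['ee_rot'];print(s['joints'],s['eef_pos'],R.from_quat(np.r_[q[1:],q[0]]).as_matrix().round(3))
c=capture("wrist");print({k:np.round(v,4).tolist() for k,v in c.items() if k!="image"});cv2.imwrite("pics/w1.png",c["image"][:,:,::-1])
np.savez("w1.npz",image=c["image"],pos=s['eef_pos'],q=q)
E
```

```text
time_s: 1.3
eef_pos: [397.2, -155.3, 239.4]
ee_rot: [0.0, 0.577, 0.817, -0.0]
force: [0.9, -0.2, -0.1]
grip_width: 0.603
grip_force: 0.0
time_s: 2.3
eef_pos: [557.2, 156.8, 239.2]
ee_rot: [-0.0, -0.104, 0.995, -0.0]
force: [-0.8, -0.7, -0.1]
grip_width: 0.603
grip_force: 0.0
time_s: 2.92
eef_pos: [556.4, 153.9, 177.1]
ee_rot: [-0.036, -0.093, 0.935, 0.34]
force: [-0.7, 0.3, 1.0]
grip_width: 0.597
grip_force: 0.0
[-0.20202832  0.5642966   1.44971373  0.63565788  1.47195986 -2.14902107] [556.41828261 153.88791299 177.09977645] [[-0.98  -0.149 -0.131]
 [-0.198  0.751  0.63 ]
 [ 0.004  0.643 -0.766]]
{'fx': 325.1923, 'fy': 325.1923, 'cx': 279.3487, 'cy': 210.2278, 'hand_eye': [[-0.0012, -0.9664, -0.2571, 64.2321], [1.0, -0.0011, -0.0006, 0.4711], [0.0003, -0.2571, 0.9664, -134.9087], [0.0, 0.0, 0.0, 1.0]]}
```

View pics/w1.png

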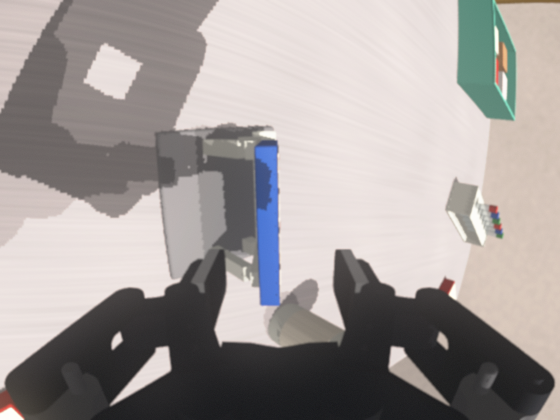

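The wrist view shows the carrier nearly edge-on. Its blue upper edge runs from (266,142) to (270,304), and the canister is just beyond it near (300,330).

```bash
cat >> h.py <<'E'
from scipy.spatial.transform import Rotation as Ro
def rot(q): return Ro.from_quat(np.r_[q[1:],q[0]]).as_matrix()
def wray(c,px,pos,q):
    px=np.atleast_2d(np.array(px,float));u=(px-[c["cx"],c["cy"]])/c["fx"];r=np.linalg.norm(u,axis=1,keepdims=True)
    d=np.c_[np.sin(r)*u/np.maximum(r,1e-9),np.cos(r)];H=np.array(c["hand_eye"]);R=rot(q)
    return pos+R@H[:3,3],(R@H[:3,:3]@d.T).T
def wplane(c,px,pos,q,z):
    o,d=wray(c,px,pos,q);return o+d*((z-o[2])/d[:,2])[:,None]
E
python3 - <<'E'
from h import *
np.set_printoptions(precision=1,suppress=True)
w=np.load("w1.npz");c=capture("wrist")
m=cv2.inRange(cv2.cvtColor(w["image"],cv2.COLOR_RGB2HSV),(105,150,60),(130,255,255));k=big(m);r=cv2.minAreaRect(k);print(r)
(x,y),_,_=r;b=cv2.boxPoints(r);b=b[np.argsort(b[:,1])]
e=np.array([b[:2].mean(0),b[2:].mean(0)]);print(e)
for z in(92,96,100,104):
    P=wplane(c,e,w["pos"],w["q"],z);d=P[0]-P[1];print(z,P,P.mean(0),np.linalg.norm(d),np.degrees(np.arctan2(d[1],d[0])))
R=rot(w["q"]);P=wplane(c,e,w["pos"],w["q"],98);print("tool frame",(P-w["pos"])@R)
E
```

```text
((266.9721984863281, 225.00051879882812), (156.34356689453125, 19.422597885131836), 88.93909454345703)
[[265.5 146.8]
 [268.4 303.2]]
92 [[496.6 202.   92. ]
 [623.1 228.   92. ]] [559.8 215.   92. ] 129.1117446410487 -168.37078845857843
96 [[496.9 198.9  96. ]
 [620.7 224.4  96. ]] [558.8 211.6  96. ] 126.3787676645288 -168.37078845857843
100 [[497.2 195.8 100. ]
 [618.3 220.7 100. ]] [557.8 208.3 100. ] 123.64579068800884 -168.37078845857843
104 [[497.5 192.7 104. ]
 [616.  217.1 104. ]] [556.7 204.9 104. ] 120.91281371148895 -168.37078845857846
tool frame [[ 49.2  -9.4  95.7]
 [-75.8  -8.7  95.6]]
```

```bash
python3 -m handwheel '[[[14,-4,-6,0,0,0,0.2],[-2.6,12.6,-15.3,0,0,0,0.2],[-2.6,12.6,-15.3,0,0,0,0.2],[-2.6,12.6,-15.3,0,0,0,0.2],[-2.6,12.6,-15.3,0,0,0,0.2],[-2.6,12.6,-15.3,0,0,0,0.2],[-2.6,12.6,-15.3,0,0,0,0.2],[0,0,0,0,0,0,0.2]]]'
python3 - <<'E'
from h import *
s=sense();c=capture("wrist");cv2.imwrite("pics/w2.png",c["image"][:,:,::-1]);print(s["joints"])
E
```

```text
time_s: 4.03
eef_pos: [554.2, 227.9, 80.4]
ee_rot: [-0.035, -0.095, 0.935, 0.34]
force: [-0.1, -0.9, 0.4]
grip_width: 0.6
grip_force: 0.0
[-0.07560967  0.6999184   1.50618418  0.70785836  1.25466303 -2.18895993]
```

View pics/w2.png

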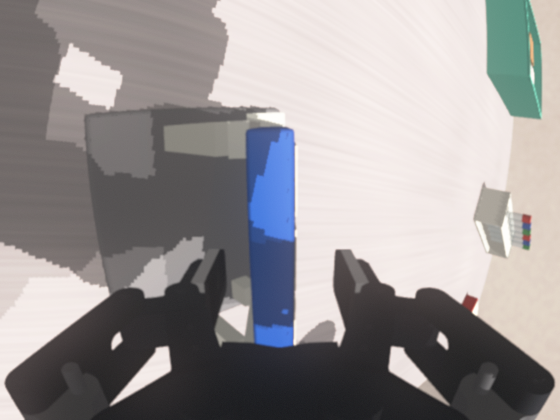

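The carrier sits between the open fingers with its edge centred at about column 272, some 2 mm left of centre. I'll nudge and close.

```bash
python3 -m handwheel '[[[0.3,-1.5,-1.3,0,0,0,0.2],[0,0,0,0,0,0,-1],[0,0,0,0,0,0,-1],[0,0,0,0,0,0,-1],[0,0,0,0,0,0,-1],[0,0,0,0,0,0,-1]]]' 50
```

```text
time_s: 4.82
eef_pos: [555.7, 225.1, 80.5]
ee_rot: [-0.034, -0.095, 0.935, 0.34]
force: [0.1, -5.9, 4.0]
grip_width: 0.181
grip_force: 50.1
```

```bash
python3 -m handwheel '[[[1.3,-6.3,7.7,0,0,0,-1],[2.6,-12.6,15.3,0,0,0,-1],[2.6,-12.6,15.3,0,0,0,-1],[2.6,-12.6,15.3,0,0,0,-1],[2.6,-12.6,15.3,0,0,0,-1],[0,0,20,0,0,0,-1],[0,0,20,0,0,0,-1],[0,0,0,0,0,0,-1]]]'
python3 - <<'E'
from h import *
s=sense();c=capture("wrist");cv2.imwrite("pics/w3.png",c["image"][:,:,::-1]);print(s["joints"],s["force"],s["wrist_torque"])
E
```

```text
time_s: 5.82
eef_pos: [567.5, 169.1, 190.9]
ee_rot: [-0.033, -0.096, 0.935, 0.34]
force: [-0.3, 0.7, -2.0]
grip_width: 0.179
grip_force: 49.0
[-0.173013    0.56906765  1.40118413  0.64411083  1.48710026 -2.10930638] [-0.27383241  0.70293157 -1.96610379] [-0.43710866 -0.11869125  0.04571476]
```

View pics/w3.png

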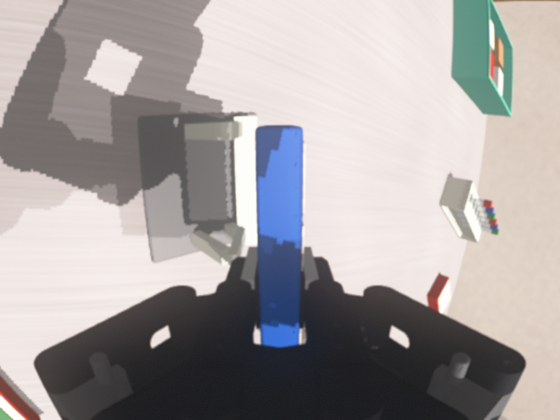

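```bash
python3 -m handwheel '[[[0,-5,10,-9.8,-2,0,-1],[0,-10,10,-9.8,-2,0,-1],[0,-10,10,-9.8,-2,0,-1],[0,-10,10,-9.8,-2,0,-1],[-6,-22,0,0,0,-10,-1],[-6,-22,0,0,0,-10,-1],[-6,-22,0,0,0,-10,-1],[-6,-22,0,0,0,-10,-1]]]'
python3 -m handwheel '[[[-6,-22,0,0,0,-10,-1],[-6,-22,0,0,0,-10,-1],[-6,-22,0,0,0,-10,-1],[-6,-22,0,0,0,-10,-1],[-6,-22,0,0,0,-10,-1],[-6,-22,0,0,0,-10,-1],[-6,-22,0,0,0,-10,-1],[0,0,0,0,0,0,-1]]]'
python3 - <<'E'
from h import *
np.set_printoptions(precision=2,suppress=True)
s=sense();R=rot(s["ee_rot"]);print(s["joints"],s["eef_pos"]);print(R)
t=capture("top")
th=np.radians(-9.1);y=np.array([np.cos(th),np.sin(th),0]);z=np.array([0,0,-1.]);G=np.c_[np.cross(y,z),y,z]
print("turn deg",np.degrees(Ro.from_matrix(G@R.T).as_rotvec()),"shift",np.array([499.7,-112.5,0])-s["eef_pos"])
c=capture("wrist");w=c["image"]
m=mask(c,(105,150,40),(130,255,255));k=big(m);b=cv2.boxPoints(cv2.minAreaRect(k));print(b)
sc=capture("scene")
a=cv2.resize(w,None,fx=.7,fy=.7);a2=cv2.resize(sc["image"][130:290,90:270],None,fx=2.2,fy=2.2)
o=np.zeros((360,800,3),np.uint8);o[:294,:392]=a;o[:352,400:796]=a2;cv2.imwrite("pics/p4.png",o[:,:,::-1])
E
```

```text
time_s: 6.88
eef_pos: [542.4, 45.5, 228.1]
ee_rot: [-0.001, 0.248, 0.969, 0.0]
force: [0.1, 0.8, -1.0]
grip_width: 0.18
grip_force: 49.3
time_s: 7.88
eef_pos: [500.6, -108.7, 228.3]
ee_rot: [-0.001, 0.757, 0.653, -0.0]
force: [0.1, 0.5, -1.1]
grip_width: 0.18
grip_force: 49.3
[-0.44  0.29  1.55  0.    1.3  -0.3 ] [ 500.64 -108.7   228.3 ]
[[ 0.15  0.99 -0.  ]
 [ 0.99 -0.15  0.  ]
 [ 0.   -0.   -1.  ]]
turn deg [-0.06 -0.09 -0.65] shift [  -0.94   -3.8  -228.3 ]
[[260. 263.]
 [299. 263.]
 [299. 347.]
 [260. 347.]]
```

View pics/p4.png

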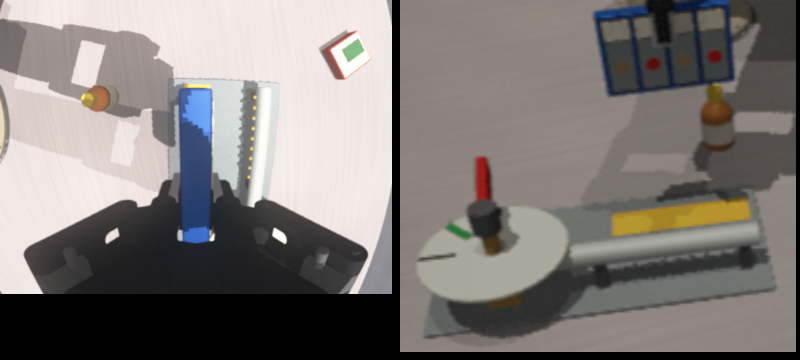

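The slides face the air bar, and the carrier hangs level above the strip. Lowering now.

```bash
python3 -m handwheel '[[[-1,-5,-25,0,0,-0.6,-1],[0,0,-30,0,0,0,-1],[0,0,-30,0,0,0,-1],[0,0,-30,0,0,0,-1],[0,0,-20,0,0,0,-1],[0,0,-10,0,0,0,-1],[0,0,-5,0,0,0,-1],[0,0,0,0,0,0,-1]]]'
python3 -m handwheel '[[[0,0,-1.5,0,0,0,-1],[0,0,-1.5,0,0,0,-1],[0,0,0,0,0,0,-1]]]'
```

```text
time_s: 9.02
eef_pos: [500.4, -113.1, 79.4]
ee_rot: [0.0, 0.76, 0.65, 0.0]
force: [-0.1, 0.2, -1.4]
grip_width: 0.18
grip_force: 49.3
time_s: 9.4
eef_pos: [500.1, -113.2, 76.2]
ee_rot: [0.0, 0.76, 0.649, 0.0]
force: [0.1, -0.4, -1.9]
grip_width: 0.179
grip_force: 49.3
```

```bash
python3 -m handwheel '[[[0,0,-2,0,0,0,-1],[0,0,-1,0,0,0,-1],[0,0,0,0,0,0,-1]]]' | grep -E 'pos|force:'
python3 -m handwheel '[[[0,0,-1,0,0,0,-1],[0,0,-1,0,0,0,-1],[0,0,0,0,0,0,-1]]]' | grep -E 'pos|force:'
python3 -m handwheel '[[[0,0,-1,0,0,0,-1],[0,0,0,0,0,0,-1]]]' | grep -E 'pos|force:'
```

```text
eef_pos: [500.1, -113.2, 73.0]
force: [0.0, 0.1, 0.0]
grip_force: 49.3
eef_pos: [500.1, -113.2, 71.0]
force: [0.3, 0.1, -1.4]
grip_force: 49.3
eef_pos: [500.1, -113.2, 70.0]
force: [-0.5, -1.4, -1.2]
grip_force: 49.3
```

```bash
for i in 1; do python3 -m handwheel '[[[0,0,-1,0,0,0,-1],[0,0,0,0,0,0,-1]]]' | grep -E 'pos|force:'
python3 -m handwheel '[[[0,0,-1,0,0,0,-1],[0,0,0,0,0,0,-1]]]' | grep -E 'pos|force:'; done
```

```text
eef_pos: [500.1, -113.2, 69.0]
force: [0.3, -0.5, -1.2]
grip_force: 49.3
eef_pos: [500.1, -113.2, 68.0]
force: [-0.4, 0.7, -0.8]
grip_force: 49.3
```

```bash
python3 - <<'E'
from h import *
s=sense();sc=capture("scene")["image"];c=capture("wrist")
o=np.zeros((460,800,3),np.uint8);o[:440,:495]=cv2.resize(sc[170:280,130:254],(495,440),interpolation=2);o[:225,500:800]=cv2.resize(c["image"],(300,225))
cv2.imwrite("pics/p5.png",cv2.convertScaleAbs(o,alpha=1.5)[:,:,::-1])
E
```

```text
(no output)
```

View pics/p5.png

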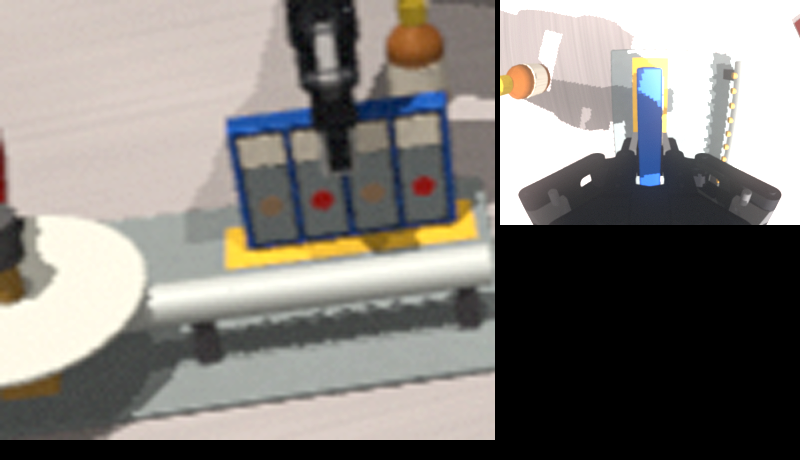

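The carrier is low over the strip, centred on it, and still a few mm short of contact. Continuing down in 1 mm steps.

```bash
python3 -m handwheel '[[[0,0,-1,0,0,0,-1],[0,0,-1,0,0,0,-1],[0,0,0,0,0,0,-1]]]' | grep -E 'pos|force:'
python3 -m handwheel '[[[0,0,-1,0,0,0,-1],[0,0,0,0,0,0,-1]]]' | grep -E 'pos|force:'
```

```text
eef_pos: [500.1, -113.2, 66.0]
force: [-0.5, 0.2, -1.8]
grip_force: 49.3
eef_pos: [500.2, -113.2, 65.3]
force: [0.4, 1.3, 1.5]
grip_force: 49.8
```

```bash
python3 -m handwheel '[[[0,0,-0.7,0,0,0,-1],[0,0,0,0,0,0,-1]]]' | grep -E 'pos|force:|rot'
```

```text
eef_pos: [500.4, -113.0, 65.2]
ee_rot: [0.0, 0.76, 0.649, 0.0]
force: [-1.7, 3.6, 9.0]
grip_force: 50.8
```

Contact. Easing off slightly, then releasing gently.

```bash
python3 -m handwheel '[[[0,0,0.5,0,0,0,-1],[0,0,0,0,0,0,-0.6],[0,0,0,0,0,0,-0.55],[0,0,0,0,0,0,-0.4],[0,0,0,0,0,0,-0.2],[0,0,0,0,0,0,0],[0,0,0,0,0,0,0]]]' 20 | grep -E 'pos|force|width'
python3 -m handwheel '[[[0,0,5,0,0,0,0],[0,0,12,0,0,0,0],[0,0,20,0,0,0,0],[0,0,30,0,0,0,0],[0,0,40,0,0,0,0],[0,0,40,0,0,0,0],[0,0,0,0,0,0,0]]]'
python3 - <<'E'
from h import *
np.set_printoptions(precision=2,suppress=True)
s=sense();c=capture("wrist");sc=capture("scene");t=capture("top")
w=c["image"];np.savez("w6.npz",image=w,pos=s["eef_pos"],q=s["ee_rot"])
m=mask(c,(105,150,40),(130,255,255));b=cv2.boxPoints(cv2.minAreaRect(big(m)));print(b)
print(wplane(c,b,s["eef_pos"],s["ee_rot"],92))
m=mask(c,(20,150,90),(35,255,255));print("yel",cv2.boundingRect(m))
o=np.zeros((430,800,3),np.uint8);o[:300,:400]=cv2.resize(w,(400,300));o[:330,410:790]=cv2.resize(sc["image"][170:280,120:247],(380,330),interpolation=2)
cv2.imwrite("pics/p6.png",cv2.convertScaleAbs(o,alpha=1.3)[:,:,::-1])
m=mask(t,(105,150,40),(130,255,255));m[:,:240]=0;b=cv2.boxPoints(cv2.minAreaRect(big(m)));print("top blue",b,onplane(t,b,92))
E
```

```text
eef_pos: [500.1, -113.2, 64.9]
force: [-0.0, -0.3, 0.3]
grip_width: 0.501
grip_force: 0.0
time_s: 13.62
eef_pos: [501.2, -113.6, 215.5]
ee_rot: [0.003, 0.76, 0.65, 0.001]
force: [-0.5, -0.5, -0.1]
grip_width: 0.499
grip_force: 0.0
[[270. 254.]
 [285. 254.]
 [285. 271.]
 [270. 271.]]
[[ 487.7  -154.92   92.  ]
 [ 500.43 -156.96   92.  ]
 [ 497.98 -173.05   92.  ]
 [ 484.98 -170.96   92.  ]]
yel (108, 117, 174, 128)
top blue [[320. 241.]
 [334. 241.]
 [334. 248.]
 [320. 248.]] [[513.99 -49.14  92.  ]
 [514.74 -77.65  92.  ]
 [500.5  -77.8   92.  ]
 [499.74 -49.35  92.  ]]
```

View pics/p6.png

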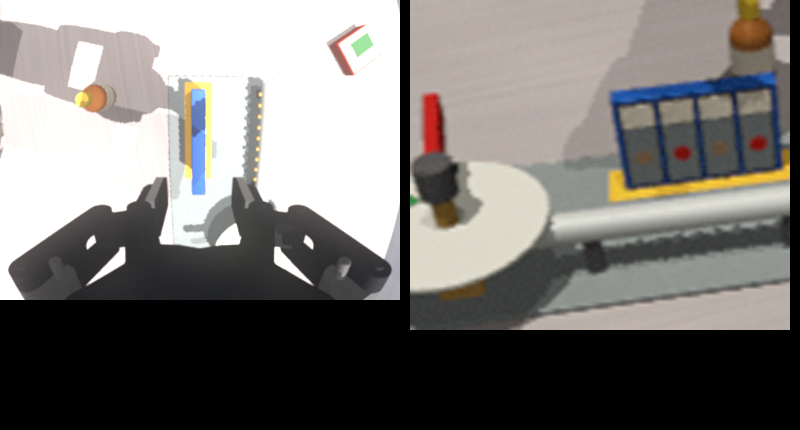

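The carrier stands free on the strip, blue edge within yellow, with the slides toward the bar. Now to above the lever.

```bash
python3 -m handwheel '[[[0,-23,0,0,0,-10.3,0],[0,-23,0,0,0,-10.3,0],[0,-23,0,0,0,-10.3,0],[0,-23,0,0,0,-10.3,0],[0,-23,0,0,0,-10.3,0],[0,-23,0,0,0,-10.3,0],[0,-23,0,0,0,-10.3,0],[0,-23,0,0,0,-10.3,0]]]'
python3 -m handwheel '[[[0,0,0,0,0,0,0]]]' >/dev/null
python3 - <<'E'
from h import *
np.set_printoptions(precision=1,suppress=True)
s=sense();c=capture("wrist");cv2.imwrite("pics/w7.png",c["image"][:,:,::-1]);p,q=s["eef_pos"],s["ee_rot"];print(p,q,s["joints"])
rd=mask(c,(0,150,60),(8,255,255))|mask(c,(172,150,60),(180,255,255));k=big(rd);b=cv2.boxPoints(cv2.minAreaRect(k));print(b,wplane(c,b,p,q,115))
g=mask(c,(40,100,50),(85,255,255))
for k in cv2.findContours(g,0,1)[0]:
    if cv2.contourArea(k)>15: b=cv2.boxPoints(cv2.minAreaRect(k));P=wplane(c,b,p,q,65);print("green",b.tolist(),P,P.mean(0))
E
```

```text
time_s: 14.78
eef_pos: [499.7, -297.7, 210.5]
ee_rot: [-0.001, 1.0, -0.015, -0.001]
force: [0.4, -0.2, 0.5]
grip_width: 0.503
grip_force: 0.0
[ 499.6 -297.9  210.4] [-0.  1. -0. -0.] [-0.7  0.5  1.4 -0.   1.3  0.9]
[[277.5 232.6]
 [280.2 145.6]
 [293.7 146. ]
 [291.  233. ]] [[ 486.1 -295.8  115. ]
 [ 550.6 -299.5  115. ]
 [ 550.1 -309.   115. ]
 [ 485.5 -305.9  115. ]]
green [[308.7052001953125, 161.41619873046875], [314.3843994140625, 157.25146484375], [334.98553466796875, 185.34396362304688], [329.30633544921875, 189.50869750976562]] [[ 533.1 -323.8   65. ]
 [ 536.7 -328.8   65. ]
 [ 511.5 -347.1   65. ]
 [ 507.8 -342.    65. ]] [ 522.3 -335.4   65. ]
```

View pics/w7.png

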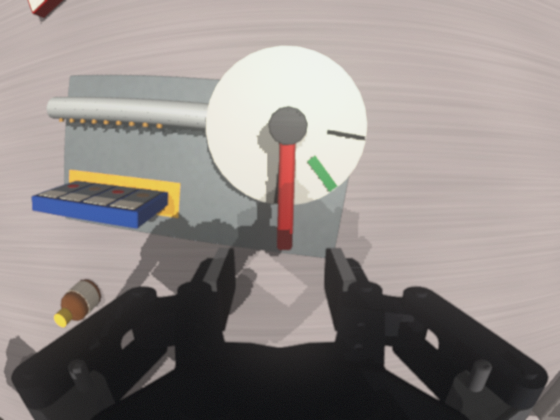

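The wrist view shows the lever from (288,130) to (285,248), with the green mark centred at (322,173). The lever is at about 6° and the mark points 215.7° from above, which matches the station frame. I'll grip and turn.

```bash
python3 -m handwheel '[[[5,-4,-15,0,0,-3,0],[0,0,-25,0,0,0,0],[0,0,-25,0,0,0,0],[0,0,-25,0,0,0,0],[0,0,-20,0,0,0,0],[0,0,-8,0,0,0,0],[0,0,0,0,0,0,0]]]'
python3 -m handwheel '[[[0,0,0,0,0,0,-1],[0,0,0,0,0,0,-1],[0,0,0,0,0,0,-1],[0,0,0,0,0,0,-1]]]' 25
```

```text
time_s: 15.82
eef_pos: [505.1, -300.7, 93.8]
ee_rot: [-0.0, 0.999, -0.038, -0.0]
force: [-0.2, -0.1, 0.1]
grip_width: 0.499
grip_force: 0.0
time_s: 16.32
eef_pos: [505.3, -301.3, 94.7]
ee_rot: [0.0, 0.999, -0.038, 0.0]
force: [-1.5, 1.6, 6.5]
grip_width: 0.14
grip_force: 30.4
```

```bash
python3 -m handwheel '[[[0,-5,0,0,0,5,-1],[0.3,-5,0,0,0,5,-1],[0.8,-5,0,0,0,5,-1],[1.2,-5,0,0,0,5,-1],[1.6,-4.8,0,0,0,5,-1],[2.1,-4.7,0,0,0,5,-1],[2.5,-4.6,0,0,0,5,-1],[2.8,-4.5,0,0,0,5,-1]]]'
python3 -m handwheel '[[[0,0,0,0,0,0,-1],[0,0,0,0,0,0,-1]]]'
```

```text
time_s: 17.32
eef_pos: [516.5, -340.1, 94.7]
ee_rot: [0.0, 0.952, 0.307, 0.0]
force: [-1.6, 2.9, 7.0]
grip_width: 0.137
grip_force: 30.2
time_s: 17.58
eef_pos: [516.6, -340.2, 94.7]
ee_rot: [0.001, 0.952, 0.306, 0.0]
force: [-1.7, -0.1, 6.1]
grip_width: 0.133
grip_force: 30.4
```

```bash
python3 -m handwheel '[[[0,0,0,0,0,0,-0.4],[0,0,0,0,0,0,0],[0,0,0,0,0,0,0],[0,0,15,0,0,0,0],[0,0,30,0,0,0,0],[0,0,40,0,0,0,0],[0,0,40,0,0,0,0],[0,0,0,0,0,0,0]]]'
python3 - <<'E'
from h import *
np.set_printoptions(precision=1,suppress=True)
s=sense();c=capture("wrist");p,q=s["eef_pos"],s["ee_rot"]
w=c["image"];t=capture("top");sc=capture("scene")
rd=mask(c,(0,150,60),(8,255,255))|mask(c,(172,150,60),(180,255,255))
def line(k,z):
    P=wplane(c,k.reshape(-1,2),p,q,z)[:,:2].astype(np.float32);l=cv2.fitLine(P,2,0,.01,.01).ravel();return np.degrees(np.arctan2(l[1],l[0]))%180,l[2:]
print("lever",line(big(rd),115),"green->215.8:35.8")
g=mask(c,(40,100,50),(85,255,255))
for k in cv2.findContours(g,0,1)[0]:
    if cv2.contourArea(k)>15:print("green",cv2.contourArea(k),line(k,65))
o=np.zeros((430,800,3),np.uint8);o[:300,:400]=cv2.resize(w,(400,300));o[:330,410:790]=cv2.resize(sc["image"][160:280,90:228+0],(380,330),interpolation=2)
cv2.imwrite("pics/p8.png",cv2.convertScaleAbs(o,alpha=1.2)[:,:,::-1])
E
```

```text
time_s: 18.58
eef_pos: [517.3, -340.6, 223.4]
ee_rot: [0.003, 0.952, 0.306, 0.002]
force: [0.6, 0.2, 0.7]
grip_width: 0.502
grip_force: 0.0
lever (np.float32(36.962044), array([ 537.6, -325.3], dtype=float32)) green->215.8:35.8
```

View pics/p8.png

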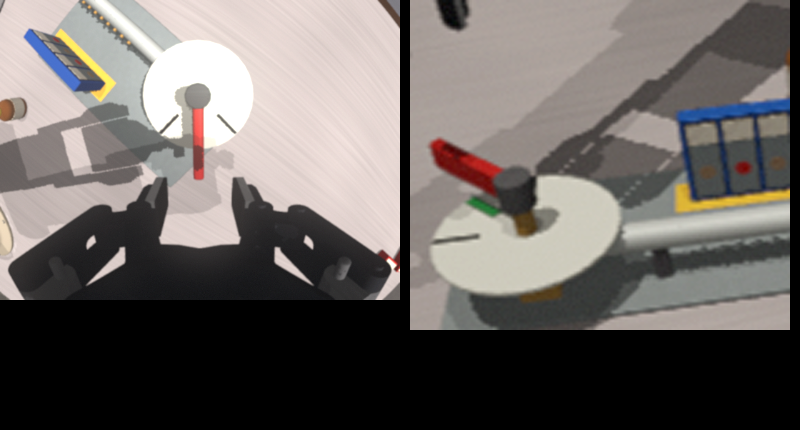

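The lever covers the green mark, midway between the two black marks and within about 1°. The carrier is still standing and the gripper is clear.

```bash
python3 -c "
from rig import *
print(finish_job())"
```

```text
the job is handed in; nothing more can be done
None
```

The job is handed in: the carrier stands on the yellow strip with its slides facing the air bar, the valve lever is within about 1° of the green mark, the bystanders were never touched, and it took about 19 s of the 64 s allowed; the hand-in gave no verdict.

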